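# Fetch the measuring cylinder from behind the reagent bottles and weigh it

### The job

The measuring cylinder is needed on the balance. Move the three reagent bottles that stand in front of it over to the white side tray, pull the cylinder forward out of its spring clip and stand it upright in the middle of the balance pan; then put each bottle back in the station where it stood before, on its own pad. Set everything down upright without dropping or tipping anything, and leave the culture dishes and the specimen pot in front where they are.

Things in the scene. Friction and masses are not known exactly. Their poses are not given: they have to be found in the camera images.
- amber_mid (a point): Centre of the tall round amber glass bottle: loose, upright, paper label, body 54 mm in diameter, 150 mm tall, tapering shoulder from 88 to 114 mm above its base, black ribbed screw cap 34 mm in diameter from 126 to 150 mm (51 to 75 mm above this point). About 0.3 kg. z is up. Its start place on a station pad is also its final place.
- square_mid (a point): Centre of the square white plastic bottle: loose, upright, body 48 x 48 mm up to 94 mm, 132 mm tall in all, white ribbed screw cap 35 mm in diameter from 108 to 132 mm above its base (42 to 66 mm above this point). About 0.22 kg. z is up, yaw varies. Its start place on a station pad is also its final place.
- squat_mid (a point): Centre of the squat clear glass jar half full of pale salt: loose, upright, body 54 mm in diameter, 112 mm tall, shoulder from 68 to 86 mm, black ribbed screw cap 38 mm in diameter from 90 to 112 mm above its base (34 to 56 mm above this point). About 0.2 kg. z is up. Its start place on a station pad is also its final place.
- cylinder_mid (a point): Centre of the clear measuring cylinder: loose, upright in the clip, barrel 24 mm in diameter, 150 mm tall, white round foot 47 mm across and 8 mm high, 0.07 kg. The barrel from 25 to 70 mm above this point is free to grip; pinch it across the direction of pull. The foot is wider than the clip, so it cannot be lifted straight up out of it. z is up.
- clip_grip (a point): Spring clip on the station's rear rail: two sprung steel jaws, 14 mm high, in a C round the cylinder's barrel. This point: on the held cylinder's axis, 92 mm above the bench. The C opens to its -x (towards the bottles and roughly the robot). Pull the cylinder level along -x: the jaws resist with up to about 10 N in the first 12 mm, then snap; 45 mm out it is clear and can be lifted.
- station_mid (a point): Reagent station: grey spill tray, 140 mm along its x, 278 mm along its y, rim 12 mm high, this point at the middle of its floor, 4 mm above the bench. The bottles stand on three thin dark rubber pads, 64 mm across, in a row along y, 74 mm apart, 32 mm towards -x of this point. The aluminium rail stands 60 mm towards +x, its top 98 mm above the bench.
- side_tray_in (a point): Centre of the inner floor, 4 mm above the bench, of the white side tray: shallow and empty, 250 mm along its x, 160 mm along its y, rim 16 mm above the bench. The bottles wait here upright, centres within 97 mm (x) and 52 mm (y) of this point. It lies to the left or the right of the station.
- pan (a point): Centre of the top face of the balance's steel weighing pan, 62 mm above the bench: flat, 140 mm along its x, 150 mm along its y, does not move. z is up. The balance is a cream bench scale, 205 x 185 mm, dark blue display panel on the robot's side, to the left or the right of the station.
- petri_mid (a point): Bystander: centre of a loose stack of two closed clear culture dishes, 88 mm in diameter, 32 mm high in all, on the bench between the robot and the station.
- pot_mid (a point): Bystander: centre of a small loose specimen pot with a white lid, 40 mm in diameter, 48 mm high, on the bench between the robot and the station, beside the culture dishes.
There are look-alikes about, which are no part of the job. Leave any green look-alike of the part that bears square_mid alone.

How it is judged:
By the outcome, as a careful person would: the job done as asked, in the order asked, and still so for the second after the job is handed in, with the robot touching nothing.
It also fails if it takes over 138 s, if anything falls off the work surface, if the arm or the gripper's body presses on something with over 40 N, if the wrist force passes 120 N, or if a joint passes its speed limit or range.

### The arm

A 7-joint arm with a two-finger parallel gripper is mounted at the origin on the work surface. World frame = base frame: x ahead of the robot, y to its left, z up, the work surface at z = 0. Lengths are in m, angles in rad, forces in N, time in s.
With the tool pointing down it reaches from about 0.4 to 0.85 m from the base axis. Payload 6.9 kg.
Tool frame: the origin (TCP) lies midway between the tips of the shut fingers; the grasp point (between the pads) lies behind it (ctrl.pinch_z is the z of the grasp point in the tool frame, in m); z points along the fingers, y is the direction in which the jaws open and shut (so a half turn about z gives the same grasp; the last joint's range is limited). The gripper opens to 85 mm and grips with 20 to 120 N. Pads are 22 mm wide; open, the fingers measure 114 mm over their backs; the gripper's body (76 mm by 85 mm) begins 54 mm behind the grasp point. The pads swing forward as they close: fully open they stand 13 mm farther back than shut.
Start: joints at [1.45, 0.507, -0.238, 1.5, 0.126, 1.149, -0.155], TCP at [0.14, -0.609, 0.231] pointing down, gripper open.
Joint ranges: [-3.08, 3.08], [-0.24, 2.05], [-1.43, 1.35], [0, 2.5], [-1.52, 4.66], [0.17, 1.96], [-2.89, 2.89]. Speed limits (rad/s): [2.39, 2.39, 3.14, 3.14, 3.14, 3.14, 3.14].

### API

Orientations are given as a unit quaternion [w, x, y, z].
In Python, from station import ctrl, get_state, vision, ticket, models gives the robot as it stands. Calls block until the motion is done:
- ctrl.movep(position, orientation): joint-space move of the TCP to a pose.
- ctrl.movel(position, frame=None, max_speed=0.15): straight line of the TCP; frame=None keeps the orientation; max_speed is the mean speed in m/s.
- ctrl.set_joints(angles): joint-space move.
- ctrl.ungrasp() and ctrl.close_gripper(force=None): open the fingers fully, or close them until they stop; force is the grip in N (None keeps the last).
- ctrl.pause(seconds).
- ctrl.ik(position, orientation): joint angles nearest the present ones, or None.
- get_state(): the state.
- vision.grab_frame(name): name is "scene" or "top"; returns (picture, depth): 420x560x3 uint8, blue, green, red; 420x560 float32, m along the optical axis (not along the pixel's ray), 0 where there is no reading.
- vision.camera_info(name): a dict with "mtx" (3x3 intrinsics, pixels), "R" (3x3) and "t" (3): a world point X has camera coordinates R X + t. Camera axes: x right, y down, z forward; pixel columns grow to the right and rows downward; lengths in m; the calibration is good to about 2 mm. A picture is of the moment at which its call begins. camera_info takes no time and is no camera call.
A pose or a line that the arm cannot do raises ctrl.Unreachable and nothing moves.
- ticket.close_job(): hands the job in, once; it reports no verdict.
Trained networks look in the newest picture that a camera, given by its name, has taken for a name from the list of things; names that differ only in an ending like _2 or _b are one class to them, and where a whole thing is asked for, a point or a joint stands for the part that bears it (a point fixed in the world has none). Each returns a list of dicts, best first, with "p" (0 to 1); they miss things now and then, are a little off and sometimes report something else, mostly with a low value. They report only what shows in the picture. A call takes as long as a camera call. They do not tell look-alikes from the thing itself.
- models.recognise(camera, target): "point" ([column, row] in pixels, amid what is visible of it).
- models.masks_of(camera, target): "mask" (420x560 bool, what is visible of it) and "point" ([column, row] in pixels, amid what is visible of it).
The state is a dict: "time": time; "qpos": joint angles; "qd": joint speeds; "tau": joint torques, N m; "tcp_pos": TCP position; "eef_rot": TCP orientation; "contact_force": force on the tool from outside, world axes, zero at the start; "wrist_torque": the same for the moment, N m; "width": finger opening in m.
Only numpy, scipy, OpenCV 4.12 (cv2) and the standard library are available. Lean on these libraries where they do the work, as an engineer would, in place of code of your own. Each camera call takes 0.05 s, during which the arm holds its last target. There are 200 camera calls.

## Working session

There is one attempt and no reset: what is moved stays moved. The work goes in short steps, each a Python script; the robot and the scene stay as the last script left them, time stands still between calls to the robot, and variables do not carry over. Pictures are saved under pics/ and viewed, about 12 in all and at most 16, crops included, and the job is handed in when it is done.

```bash
ls; mkdir -p pics; python3 - <<'E'
from station import ctrl, get_state, vision, ticket, models
import cv2, numpy as np
s=get_state(); print(s['time'],s['tcp_pos'],s['eef_rot'],s['width'],ctrl.pinch_z)
for c in ('scene','top'):
    im,d=vision.grab_frame(c); cv2.imwrite(f'pics/{c}0.png',im); np.save(f'pics/{c}0.npy',d)
    k=vision.camera_info(c); print(c,k['mtx'].round(1).tolist(),(-k['R'].T@k['t']).round(3), k['R'].round(2).tolist())
    for n in 'amber_mid square_mid squat_mid cylinder_mid clip_grip station_mid side_tray_in pan petri_mid pot_mid'.split():
        r=models.recognise(c,n); print(n,[(np.round(q['point']).tolist(),round(q['p'],2)) for q in r[:4]])
print(get_state()['time'])
E
```

```text
pics
0.0 [ 0.13972372 -0.60864969  0.23043536] [-8.87840652e-04  9.93633194e-01  1.12659979e-01 -1.26484808e-04] 0.08496660733421743 -0.0187
scene [[475.2, 0.0, 271.9], [0.0, 475.2, 215.3], [0.0, 0.0, 1.0]] [ 0.888 -0.59   0.672] [[0.88, 0.47, 0.0], [0.31, -0.57, -0.77], [-0.36, 0.67, -0.64]]
amber_mid []
square_mid [([134.0, 232.0], 0.96), ([249.0, 374.0], 0.76), ([175.0, 266.0], 0.73), ([337.0, 345.0], 0.68)]
squat_mid [([296.0, 210.0], 0.83)]
cylinder_mid [([310.0, 243.0], 0.89)]
clip_grip [([313.0, 247.0], 0.58)]
station_mid [([292.0, 290.0], 0.57)]
side_tray_in []
pan [([136.0, 366.0], 0.72)]
petri_mid [([222.0, 220.0], 0.66)]
pot_mid [([196.0, 241.0], 0.57), ([254.0, 263.0], 0.18)]
top [[458.3, 0.0, 284.8], [0.0, 458.3, 212.4], [0.0, 0.0, 1.0]] [ 0.412 -0.013  1.03 ] [[-0.01, -1.0, 0.01], [-0.99, 0.01, -0.15], [0.15, -0.01, -0.99]]
amber_mid [([279.0, 202.0], 0.63), ([134.0, 244.0], 0.39)]
square_mid [([346.0, 118.0], 0.88), ([345.0, 254.0], 0.86), ([400.0, 150.0], 0.69), ([331.0, 318.0], 0.69)]
squat_mid []
cylinder_mid [([280.0, 175.0], 0.9)]
clip_grip [([284.0, 155.0], 0.42)]
station_mid [([288.0, 184.0], 0.65)]
side_tray_in [([137.0, 246.0], 0.86)]
pan [([417.0, 236.0], 0.78)]
petri_mid [([261.0, 275.0], 0.63), ([289.0, 186.0], 0.5)]
pot_mid [([304.0, 274.0], 0.83), ([278.0, 176.0], 0.17)]
1.1
```

View pics/scene0.png

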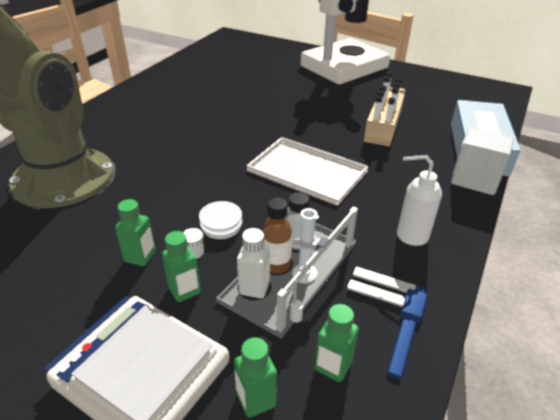

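View pics/top0.png

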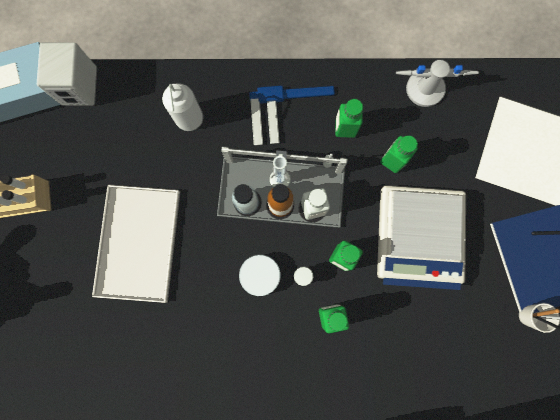

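The top view shows the squat jar at (245,198), amber bottle at (280,200) and white square bottle at (316,203). The cylinder is at (280,168), side tray at (137,245), balance at (422,235), dishes at (260,275) and pot at (304,276).

Possible mistakes: four green bottles at (346,118), (400,153), (346,255) and (334,318) resemble the square bottle, and the white wash bottle at (183,107) is also similar. I choose the white square bottle inside the station at (316,203). Next I'll measure from depth.

```bash
cat > h.py <<'E'
from station import ctrl, get_state, vision, ticket, models
import cv2, numpy as np
def cloud(c,d):
    k=vision.camera_info(c); M=np.array(k['mtx']);R=np.array(k['R']);t=np.array(k['t'])
    v,u=np.mgrid[:420,:560]; P=np.stack([(u-M[0,2])/M[0,0]*d,(v-M[1,2])/M[1,1]*d,d],-1)
    X=(P-t)@R; X[d<=0]=np.nan; return X
def ray(c,uv,z):
    k=vision.camera_info(c); M=np.array(k['mtx']);R=np.array(k['R']);t=np.array(k['t'])
    o=-R.T@t; w=R.T@np.linalg.inv(M)@np.array([uv[0],uv[1],1.]); return (o+w*(z-o[2])/w[2])[:2]
def proj(c,X):
    k=vision.camera_info(c); p=np.array(k['mtx'])@(np.array(k['R'])@np.array(X)+np.array(k['t'])); return p[:2]/p[2]
def top_band(c,d,uv,r,lo,hi):
    X=cloud(c,d); u,v=uv; B=X[v-r:v+r,u-r:u+r].reshape(-1,3); B=B[(B[:,2]>lo)&(B[:,2]<hi)]
    (x,y),rad=cv2.minEnclosingCircle(B[:,:2].astype(np.float32)) if len(B)>3 else ((0,0),0)
    return len(B),np.round([x,y,rad*2],4),np.round(np.median(B,0),4)
E
python3 - <<'E'
from h import *
d=np.load('pics/top0.npy'); im=cv2.imread('pics/top0.png'); ds=np.load('pics/scene0.npy')
for n,uv,h in (('squat',(245,198),.112),('amber',(280,200),.15),('square',(316,203),.132),('cyl',(279,160),.15)):
    print(n,top_band('top',d,uv,22,h-.004,h+.014))
X=cloud('top',d)
def rect(n,m):
    B=X[m][:,:2]; B=B[~np.isnan(B[:,0])]
    (c,s,a)=cv2.minAreaRect((B*1000).astype(np.float32)); print(n,len(B),np.round(c,1),np.round(s,1),round(a,2))
z=X[...,2]; box=lambda u0,u1,v0,v1: (np.mgrid[:420,:560][1]>=u0)&(np.mgrid[:420,:560][1]<u1)&(np.mgrid[:420,:560][0]>=v0)&(np.mgrid[:420,:560][0]<v1)
rect('tray all',box(85,190,175,310)&(z>.004)&(z<.03))
rect('station',box(205,360,140,235)&(z>.006)&(z<.02))
rect('rail',box(205,360,140,180)&(z>.085)&(z<.105))
rect('pan',box(370,480,180,275)&(z>.058)&(z<.067))
rect('scale',box(370,480,180,295)&(z>.03)&(z<.075))
for uv in ((137,245),(422,222),(260,275),(304,276),(50,350)): print(uv,X[uv[1],uv[0]].round(4))
for n,c in (('petri',(260,275)),('pot',(304,276))): print(n,top_band('top',d,c,26,.02,.07))
for c,m in (('t',('top',280,190)),('s',('scene',290,255))):
    I=cv2.imread(f'pics/{m[0]}0.png'); u,v=m[1:]; cr=cv2.resize(I[v-60:v+60,u-80:u+80],(640,480),interpolation=3); cv2.imwrite(f'pics/crop_{c}.png',cr)
a=cv2.imread('pics/crop_t.png');b=cv2.imread('pics/crop_s.png'); cv2.imwrite('pics/crop.png',cv2.resize(np.vstack([a,b]),(400*1,600)))
E
```

```text
squat (276, array([0.5947, 0.0638, 0.0396]), array([0.5936, 0.0641, 0.1157]))
amber (240, array([ 0.5881, -0.0124,  0.0348]), array([ 0.5877, -0.0128,  0.1537]))
square (241, array([ 0.5807, -0.0867,  0.0359]), array([ 0.5806, -0.0864,  0.1358]))
cyl (87, array([ 0.6491, -0.0128,  0.0312]), array([ 0.6518, -0.0113,  0.1539]))
tray all 4919 [507.  308.6] [306.4 231.7] 1.97
station 1515 [642.9 -17. ] [278.7 188.4] 84.22
rail 530 [657.3 -19. ] [263.6  57.9] 85.31
pan 4462 [ 532.8 -325. ] [150.4 140.1] 85.55
scale 8307 [ 510.7 -322.6] [184.8 217.8] 85.37
(137, 245) [0.4989 0.3076 0.0039]
(422, 222) [ 0.5391 -0.316   0.0616]
(260, 275) [0.4298 0.0313 0.0345]
(304, 276) [ 0.4268 -0.0629  0.0458]
(50, 350) [ 0.2725  0.4884 -0.0024]
petri (1300, array([0.43  , 0.034 , 0.0878]), array([0.4298, 0.0336, 0.0321]))
pot (292, array([ 0.4294, -0.0426,  0.0751]), array([ 0.4269, -0.0586,  0.0478]))
```

View pics/crop_t.png

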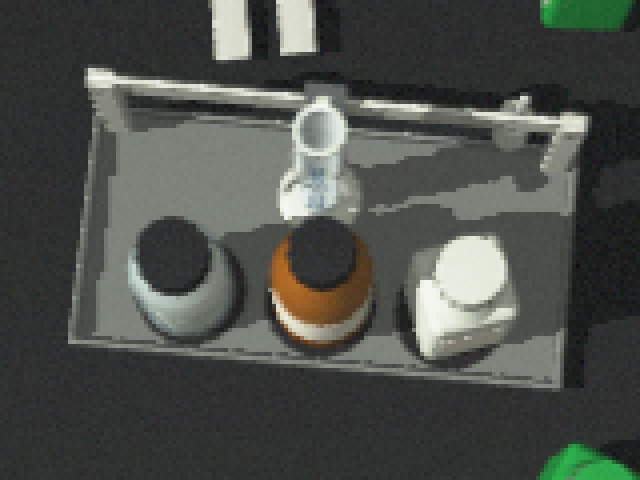

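View pics/crop_s.png

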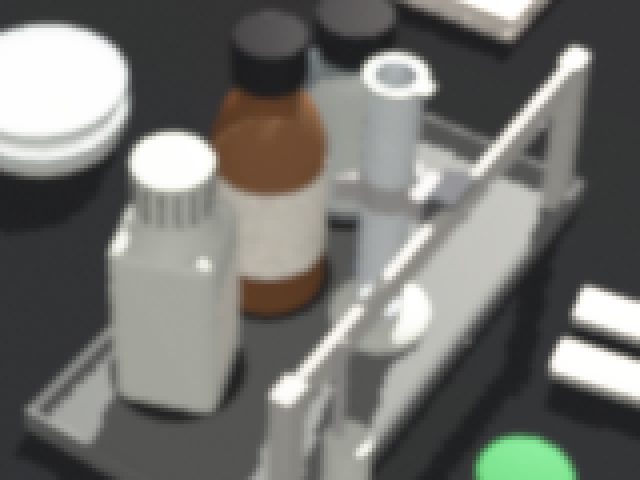

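The crops show the three caps clearly (top-view crop pixels (172,255), (322,252) and (472,270)). The cylinder is behind the amber bottle, with its rim at (320,128). The white square bottle is the non-green one. Next: cross-check the positions with both cameras, find the tray, and test IK.

```bash
python3 - <<'E'
from h import *
T=lambda c:(200+c[0]/4,130+c[1]/4); S=lambda c:(210+c[0]/4,195+c[1]/4)
for n,t,s,z in (('squat',(172,255),None,.116),('amber',(322,252),(270,38),.155),('square',(472,270),(172,160),.137),('cyl',(320,128),(396,75),.154)):
    print(n,ray('top',T(t),z).round(4), ray('scene',S(s),z).round(4) if s else '')
d=np.load('pics/top0.npy'); X=cloud('top',d); z=X[...,2]
v,u=np.mgrid[:420,:560]; m=(u>85)&(u<190)&(v>178)&(v<308)&(z>.009)&(z<.03)
im=cv2.imread('pics/top0.png'); w=((im.min(2)>110)&(u>85)&(u<190)&(v>178)&(v<310)).astype(np.uint8)
n,l,st,ce=cv2.connectedComponentsWithStats(w); i=1+st[1:,4].argmax()
c,s,a=cv2.minAreaRect(np.argwhere(l==i)[:,::-1].astype(np.float32)); b=cv2.boxPoints((c,s,a))
Bw=np.array([ray('top',p,.012) for p in b]); print('tray',Bw.round(3).tolist(),Bw.mean(0).round(4),[np.linalg.norm(Bw[k]-Bw[k-1]).round(3) for k in range(4)])
Q=lambda deg:[0,np.cos(np.radians(deg)/2),np.sin(np.radians(deg)/2),0]
s=np.array(get_state()['qpos'])
for th in (45,40,-45,-50,130,0,-5,175):
  for p in ((.59,-.013,.28),(.594,.064,.09),(.58,-.087,.1),(.43,.31,.28),(.58,.31,.09),(.65,-.013,.11),(.533,-.325,.3)):
    q=ctrl.ik(p,Q(th)); print(th,p,None if q is None else np.round(q,2).tolist())
E
```

```text
squat [0.5921 0.0623] 
amber [ 0.5855 -0.0138] [ 0.5927 -0.0176]
square [ 0.5796 -0.0882] [ 0.5844 -0.089 ]
cyl [ 0.6479 -0.0132] [ 0.6509 -0.0132]
tray [[0.387, 0.399], [0.642, 0.385], [0.622, 0.217], [0.368, 0.238]] [0.5044 0.3097] [np.float64(0.163), np.float64(0.256), np.float64(0.169), np.float64(0.255)]
45 (0.59, -0.013, 0.28) [0.48, 0.5, -0.82, 1.51, 0.38, 1.29, -1.17]
45 (0.594, 0.064, 0.09) [0.24, 0.67, -0.64, 1.75, 0.5, 0.89, -1.4]
45 (0.58, -0.087, 0.1) [0.44, 0.62, -0.53, 1.77, 0.4, 0.86, -1.06]
45 (0.43, 0.31, 0.28) [-0.11, 0.4, -0.83, 1.66, 0.31, 1.22, -1.79]
45 (0.58, 0.31, 0.09) [-0.11, 0.78, -0.76, 1.58, 0.6, 1.03, -1.83]
45 (0.65, -0.013, 0.11) [0.3, 0.7, -0.56, 1.58, 0.42, 0.98, -1.17]
45 (0.533, -0.325, 0.3) [0.79, 0.49, -0.48, 1.38, 0.23, 1.33, -0.48]
40 (0.59, -0.013, 0.28) [0.47, 0.5, -0.81, 1.51, 0.37, 1.29, -1.25]
40 (0.594, 0.064, 0.09) [0.23, 0.67, -0.63, 1.75, 0.49, 0.88, -1.48]
40 (0.58, -0.087, 0.1) [0.42, 0.62, -0.51, 1.77, 0.38, 0.85, -1.13]
40 (0.43, 0.31, 0.28) [-0.23, 0.36, -0.63, 1.66, 0.23, 1.19, -1.79]
40 (0.58, 0.31, 0.09) [-0.12, 0.78, -0.75, 1
[... 2321 characters left out ...]
67, 0.01, 1.16, -2.34]
-5 (0.58, 0.31, 0.09) [-0.16, 0.75, -0.66, 1.58, 0.53, 0.99, -2.64]
-5 (0.65, -0.013, 0.11) [0.21, 0.67, -0.39, 1.58, 0.3, 0.95, -1.94]
-5 (0.533, -0.325, 0.3) [0.68, 0.47, -0.29, 1.38, 0.13, 1.31, -1.27]
175 (0.59, -0.013, 0.28) [0.61, 0.59, -1.1, 1.51, 0.53, 1.37, 0.95]
175 (0.594, 0.064, 0.09) [0.41, 0.77, -0.97, 1.75, 0.74, 1.03, 0.65]
175 (0.58, -0.087, 0.1) [0.68, 0.75, -0.99, 1.77, 0.73, 1.03, 0.9]
175 (0.43, 0.31, 0.28) [0.09, 0.53, -1.22, 1.66, 0.51, 1.32, 0.26]
175 (0.58, 0.31, 0.09) [0.06, 0.96, -1.2, 1.58, 0.92, 1.27, 0.19]
175 (0.65, -0.013, 0.11) [0.52, 0.84, -1.04, 1.58, 0.77, 1.18, 0.8]
175 (0.533, -0.325, 0.3) [1.05, 0.6, -0.99, 1.38, 0.49, 1.43, 1.55]
```

```bash
cat >> h.py <<'E'
Q=lambda deg:[0,float(np.cos(np.radians(deg)/2)),float(np.sin(np.radians(deg)/2)),0]
XY=dict(squat=(.5935,.0633),amber=(.588,-.014),square=(.581,-.0873),cyl=(.6485,-.0132))
ZG=dict(squat=.085,amber=.122,square=.104)
tc=np.array([.504,.310]); tx=np.array([.9975,-.07])
TR=dict(amber=tc-.078*tx,square=tc,squat=tc+.078*tx)
ZT=.31
def L(xy,z,v=.25): ctrl.movel([float(xy[0]),float(xy[1]),float(z)],max_speed=v)
def rep(n):
    s=get_state(); print(n,'t',round(s['time'],1),np.round(s['tcp_pos'],4),'w',round(s['width'],4),'F',np.round(s['contact_force'],1))
def lower(xy,z,dF=2.0):
    "descend to 4 mm above z, then feel down in 1 mm steps until the weight is taken"
    L(xy,z+.03); L(xy,z+.004,.06); ctrl.pause(.15); f0=get_state()['contact_force'][2]; zz=z+.004
    while zz>z-.004 and abs(get_state()['contact_force'][2]-f0)<dF: zz-=.001; L(xy,zz,.02)
    rep('set f0 %.1f'%f0); return zz
def pick(xy,z,force=50,up=ZT):
    L(xy,z+.03); L(xy,z,.1); ctrl.close_gripper(force); rep('grip'); L(xy,z+.03,.08); L(xy,up); rep('up')
def place(xy,z,up=ZT):
    zz=lower(xy,z); ctrl.ungrasp(); ctrl.pause(.1); L(xy,zz+.05,.1); L(xy,up); rep('released')
E
python3 - <<'E'
from h import *
p=get_state()['tcp_pos']; L(p[:2],.33)
ctrl.movep([*XY['amber'],.25],Q(40)); rep('above')
pick(XY['amber'],ZG['amber'])
im,d=vision.grab_frame('scene'); cv2.imwrite('pics/s1.png',im)
E
```

```text
above t 4.3 [ 0.5881 -0.0153  0.2499] w 0.0855 F [-0.2 -0.1  1.1]
grip t 5.8 [ 0.5885 -0.0141  0.1225] w 0.0324 F [ 0.3 -0.5  4.3]
up t 7.1 [ 0.5873 -0.0144  0.3084] w 0.0323 F [-1.2 -0.1 -3.7]
```

View pics/s1.png

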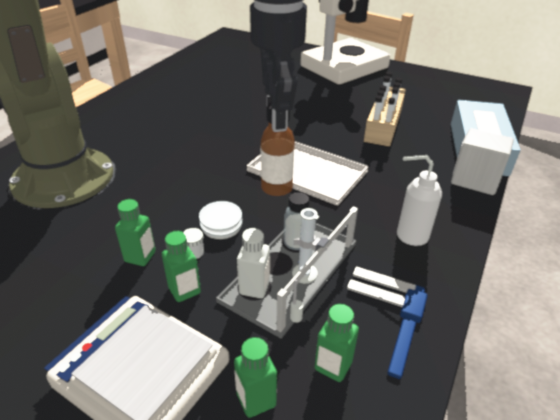

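The amber bottle hangs upright in the jaws at (278,160), and its pad is visible at (282,265). Next I'll set it in the tray and move the other two.

```bash
python3 - <<'E'
from h import *
L(TR['amber'],ZT,.3); place(TR['amber'],ZG['amber'],.29)
for n in ('square','squat'):
    L(XY[n],.29,.35); pick(XY[n],ZG[n],up=.29); L(TR[n],.29,.3); place(TR[n],ZG[n],.27)
ctrl.movep([.53,.1,.33],Q(-5)); rep('end')
im,d=vision.grab_frame('top'); cv2.imwrite('pics/t2.png',im); np.save('pics/t2.npy',d)
im,d=vision.grab_frame('scene'); cv2.imwrite('pics/s2.png',im)
E
```

```text
set f0 -3.0 t 11.1 [0.4265 0.3157 0.1225] w 0.0326 F [-0.3 -1.6  4.6]
released t 13.0 [0.4261 0.3151 0.2895] w 0.0851 F [ 0.5 -0.1 -0.5]
grip t 16.1 [ 0.5815 -0.0874  0.1045] w 0.0335 F [ 1.6 -0.5  3.8]
up t 17.4 [ 0.5802 -0.0876  0.2885] w 0.0335 F [ 0.1 -0.1 -2.3]
set f0 -1.3 t 21.4 [0.5043 0.3102 0.1045] w 0.0341 F [ 0.9 -0.7  3.2]
released t 23.4 [0.5039 0.3097 0.2695] w 0.0854 F [-0.3 -0.6 -0.4]
grip t 26.1 [0.5952 0.0624 0.0863] w 0.037 F [ 0.6 -2.8  6.3]
up t 27.5 [0.5928 0.0628 0.2884] w 0.0368 F [ 0.3 -0.4 -2.9]
set f0 -1.7 t 30.8 [0.582  0.3046 0.0864] w 0.0365 F [-0.7  0.1  0.9]
released t 32.7 [0.5815 0.3041 0.2691] w 0.0856 F [-0.4  0.1 -1.5]
end t 33.6 [0.53   0.1012 0.3293] w 0.0858 F [-0.4  0.2 -0.2]
```

View pics/t2.png

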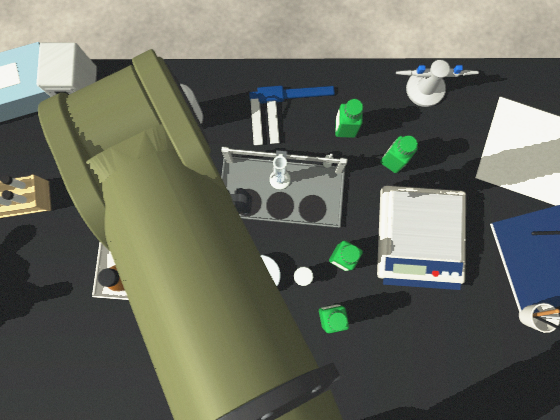

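View pics/s2.png

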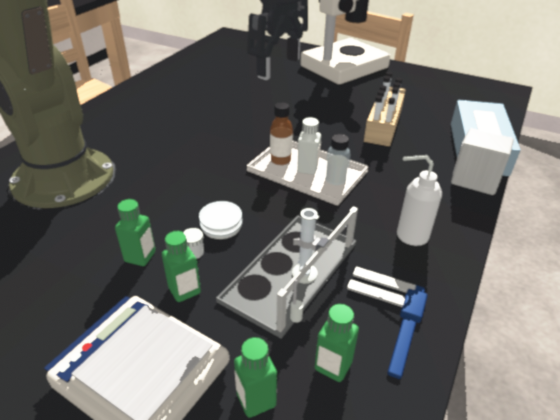

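All three bottles stand upright in the tray: amber (281,140), square (309,150) and squat (338,163) in the scene view. The empty pads show in the top view at (280,206) and (312,209), and the cylinder is still in its clip. Next I'll pull the cylinder.

```bash
python3 - <<'E'
from h import *
for uv in ((280,206),(312.5,208.5)): print('pad',ray('top',uv,.005).round(4))
c=np.array(XY['cyl']); a=np.radians(-5); ux=np.array([np.cos(a),np.sin(a)])
L(c,.25,.3); L(c,.14); L(c,.107,.1); rep('at'); ctrl.close_gripper(80); rep('grip')
L(c,.110,.03); rep('lift')
for s in (.006,.012,.018,.06): L(c-s*ux,.110,.04); rep('pull%g'%s)
L(c-.06*ux,.16,.1); rep('up')
im,d=vision.grab_frame('scene'); cv2.imwrite('pics/s3.png',im[80:360,160:450])
E
```

```text
pad [ 0.5852 -0.0126]
pad [ 0.579  -0.0863]
at t 35.5 [ 0.6488 -0.013   0.1077] w 0.0855 F [1.3 0.1 0.3]
grip t 36.1 [ 0.6488 -0.0129  0.1074] w 0.0222 F [ 0.2 -0.4  1.8]
lift t 36.4 [ 0.6485 -0.0132  0.11  ] w 0.0224 F [ 1.  -0.2 -0.9]
pull0.006 t 36.7 [ 0.6456 -0.0128  0.1111] w 0.0226 F [ 8.  -0.4 -0.8]
pull0.012 t 37.0 [ 0.6382 -0.0122  0.1108] w 0.0225 F [4.2 0.5 1.1]
pull0.018 t 37.3 [ 0.6292 -0.0119  0.1095] w 0.0222 F [-1.6  0.4 -1.7]
pull0.06 t 38.5 [ 0.589 -0.008  0.11 ] w 0.0222 F [-0.4 -0.2 -0.9]
up t 39.1 [ 0.5885 -0.0081  0.1597] w 0.022 F [ 0.6 -0.1 -0.4]
```

View pics/s3.png

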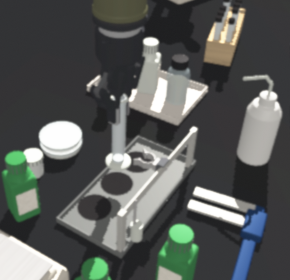

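The cylinder is clear of the clip and looks upright at (118,130) in the crop. I'll carry it over the pan and check its tilt before lowering.

```bash
python3 - <<'E'
from h import *
p=get_state()['tcp_pos']; L(p[:2],.30); P=np.array([.533,-.325]); L(P,.30,.3); L(P,.185,.15); ctrl.pause(.2); rep('over pan')
im,d=vision.grab_frame('scene'); cv2.imwrite('pics/s4.png',im)
a=proj('scene',[*P,.082]);b=proj('scene',[*P,.232]); print('expect foot',a.round(1),'top',b.round(1))
u,v=int(a[0]),int((a[1]+b[1])/2); u0,v0=max(u-80,0),max(v-80,0); print(u0,v0)
for z in (.082,.16): 
    q=proj('scene',[*P,z]); cv2.circle(im,(int(q[0]),int(q[1])),1,(0,0,255),-1)
cv2.imwrite('pics/s4c.png',cv2.resize(im[v0:v0+150,u0:u0+160],None,fx=4,fy=4))
E
```

```text
over pan t 42.2 [ 0.5335 -0.3251  0.186 ] w 0.0222 F [ 0.6 -0.3 -0.2]
expect foot [141.2 348.6] top [120.2 278. ]
61 233
```

View pics/s4c.png

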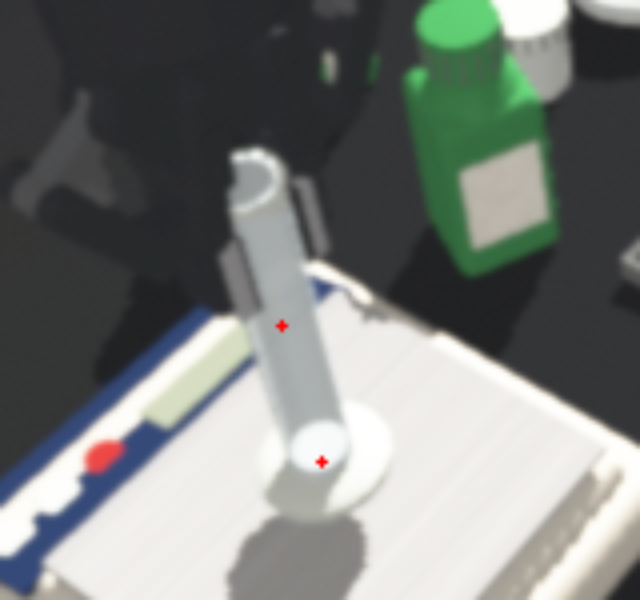

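The foot is on target at crop (326,460). The barrel leans about 3° from the expected axis (rim at (258,185), expected (237,180)). I'll touch down, relax the grip so the foot seats flat, press lightly, then release.

```bash
python3 - <<'E'
from h import *
P=np.array([.533,-.325])
L(P,.171,.06); ctrl.pause(.15); f0=get_state()['contact_force'][2]; z=.171
while z>.158 and get_state()['contact_force'][2]-f0<2: z-=.001; L(P,z,.02)
rep('touch'); ctrl.close_gripper(20); 
for k in range(3):
    if get_state()['contact_force'][2]-f0<6: z-=.001; L(P,z,.02); rep('press')
ctrl.ungrasp(); ctrl.pause(.2); rep('open'); L(P,.22,.1); L(P,.30); L((.5,-.1),.31,.3); rep('away')
im,d=vision.grab_frame('scene'); im2=im.copy()
for zz in (.062,.212): q=proj('scene',[*P,zz]); print(q.round(1)); cv2.circle(im2,(int(q[0]),int(q[1])),1,(0,0,255),-1)
cv2.imwrite('pics/s5c.png',cv2.resize(im2[250:420,40:220],None,fx=3.5,fy=3.5))
im,d=vision.grab_frame('top'); np.save('pics/t5.npy',d); cv2.imwrite('pics/t5.png',im)
E
```

```text
touch t 44.3 [ 0.5333 -0.325   0.1654] w 0.0221 F [-1.4  0.5  2.8]
press t 44.8 [ 0.5334 -0.325   0.1654] w 0.0223 F [-1.4  1.8 12.2]
open t 45.6 [ 0.533 -0.325  0.164] w 0.0858 F [-0.1  0.2 -0.5]
away t 47.7 [ 0.4999 -0.102   0.3093] w 0.0854 F [-0.3  0.2  0.5]
[143.5 356.6]
[123.4 288.7]
```

View pics/s5c.png

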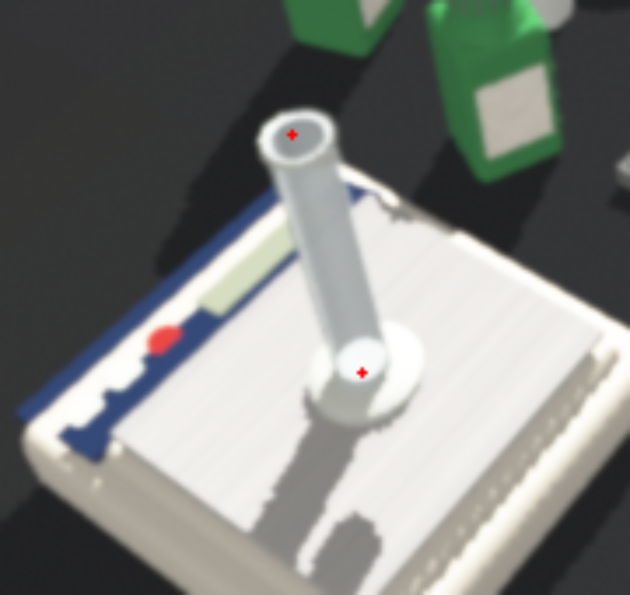

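The cylinder is upright and centred on the pan: rim at (297,140) and foot at (363,370) in the crop, both matching the predicted marks within about 2 px. Now the bottles go back.

```bash
python3 - <<'E'
from h import *
ctrl.movep([*TR['squat'],.27],Q(40)); rep('at tray')
for n in ('squat','square','amber'):
    up=.31 if n=='amber' else .29
    L(TR[n],.27 if n=='squat' else .29,.35); pick(TR[n],ZG[n],up=up); L(XY[n],up,.3); place(XY[n],ZG[n],.29)
L((.45,-.25),.33,.3); ctrl.movep([.2,-.55,.33],Q(40)); rep('end')
im,d=vision.grab_frame('top'); cv2.imwrite('pics/t6.png',im); np.save('pics/t6.npy',d)
for n,uv,h in (('squat',(245,198),.112),('amber',(280,200),.15),('square',(316,203),.132),('cyl pan',(420,222),.206)):
    print(n,top_band('top',d,uv,24,h-.004,h+.014))
for n,c in (('petri',(260,275)),('pot',(304,276))): print(n,top_band('top',d,c,26,.02,.07))
im,d=vision.grab_frame('scene'); cv2.imwrite('pics/s6.png',im)
E
```

```text
at tray t 49.3 [0.5828 0.3027 0.2701] w 0.0856 F [ 0.3 -0.1  0.8]
grip t 51.3 [0.5823 0.3045 0.0858] w 0.037 F [ 0.4 -1.8  6. ]
up t 52.7 [0.5814 0.3039 0.2883] w 0.0369 F [ 0.2  0.1 -2.8]
set f0 -2.6 t 56.2 [0.5936 0.0634 0.0858] w 0.0367 F [-1.4 -0.9  4.2]
released t 58.3 [0.5929 0.0628 0.2884] w 0.0852 F [ 0.2 -0.6 -0.1]
grip t 60.9 [0.5044 0.3101 0.1045] w 0.0337 F [ 0.6 -1.   4.5]
up t 62.2 [0.5037 0.3093 0.2885] w 0.0336 F [ 0.2  0.2 -3.3]
set f0 -2.4 t 66.2 [ 0.5814 -0.0872  0.1045] w 0.034 F [-0.5 -0.2  3. ]
released t 68.2 [ 0.5805 -0.0875  0.289 ] w 0.0854 F [ 0.4 -0.2 -0.9]
grip t 71.3 [0.4265 0.3156 0.1225] w 0.033 F [ 0.6 -1.4  5.2]
up t 72.6 [0.4259 0.3147 0.3085] w 0.0327 F [ 0.5  0.2 -3.7]
set f0 -3.1 t 76.5 [ 0.5884 -0.0139  0.1225] w 0.0327 F [-1.  -0.8  2.9]
released t 78.4 [ 0.5877 -0.0142  0.2895] w 0.0853 F [-0.2 -0.7  0. ]
end t 81.0 [ 0.2019 -0.5489  0.3304] w 0.0854 F [ 0.3 -0.   1. ]
squat (277, array([0.5916, 0.0657, 0.0402]), array([0.5914, 0.0645, 0.1159]))
amber (240, array([ 0.5875, -0.0126,  0.0349]), array([ 0.5874, -0.0128,  0.1536]))
square (247, array([ 0.581 , -0.0867,  0.0364]), array([ 0.5804, -0.0862,  0.1357]))
cyl pan (2, array([0, 0, 0]), array([ 0.5334, -0.3113,  0.2023]))
petri (1299, array([0.43  , 0.034 , 0.0878]), array([0.4298, 0.0336, 0.0321]))
pot (292, array([ 0.4294, -0.0427,  0.0753]), array([ 0.4269, -0.0586,  0.0479]))
```

View pics/t6.png

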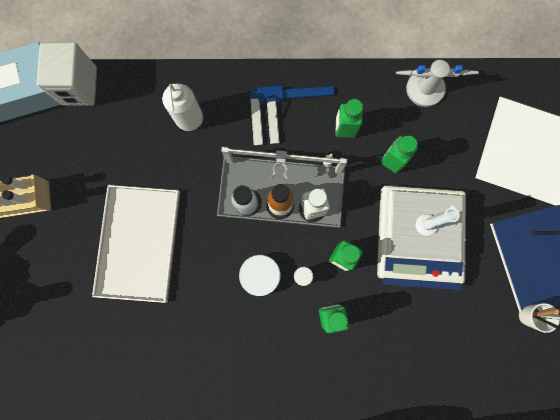

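View pics/s6.png

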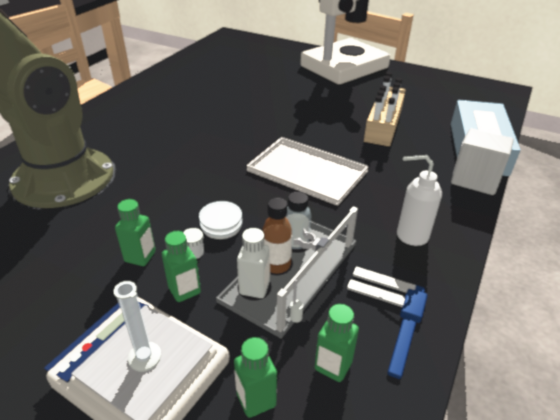

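```bash
python3 -c "
from h import *
ctrl.pause(.3); rep('final'); ticket.close_job()"
```

```text
final t 81.4 [ 0.2004 -0.5498  0.3301] w 0.0859 F [ 0.1 -0.5  0.7]
the job is handed in; nothing more can be done
```

The job is done and handed in at 81.4 s of the 138 s allowed. I moved the amber, square and squat bottles to the side tray by their caps. Then I pulled the cylinder level out of its clip, stood it on the balance pan, and put each bottle back where it stood.

**Bottles:** all three stand upright. The amber and square bottles are within about 1 mm of where they started. The squat jar is about 3–4 mm off its start, and I estimate about 4 mm off its pad centre. That should still be on its pad, but I inferred that pad's centre from the other two.

**Cylinder:** it leaned about 3° in the grip after the pull, so I let the foot seat flat on the pan before releasing. The scene camera then showed it upright in the middle of the pan, within about 2 pixels of the predicted axis. The top camera's depth reading of the clear rim failed (only 2 points), so depth could not confirm this.

**Bystanders:** the culture dishes and specimen pot measured the same as before. The green bottles appear unmoved in the pictures.

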